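# Sweep the stretcher keys into their box and shut it

### The job

Three loose wooden stretcher keys (the wedges for canvas frames) lie about on the table. Sweep all three over the table and through the open mouth of their wooden box with your fingertips, without picking any of them up, then push the lid over until the box is fully shut with the keys inside. Leave everything else where it is.

Things in the scene. Friction and masses are not known exactly. Their poses are not given: they have to be found in the camera images.
- key_box: wooden key box, fixed. 150 deep (its x) x 200 wide (its y); back and side walls 46 high, 9 thick. Origin: centre of the underside; its -x points out of the mouth, which has no front wall: 182 mm wide between the side walls, open down to the table. A brass ramp rises from the table at x = -0.091 to the 4 mm floor at x = -0.073. The lid carries the front board.
- lid (a joint): hinge of the box's lid, rad: 0 = shut, 1.57 = upright, 1.6 to 1.9 at the start, stop at 2. Stiff: it stays where it is left; 1 to 3 N at the free edge move it; no spring or latch. Lid: 9 mm board, 150 x 200, a front board 38 deep, 9 thick square under its free edge. Shut, its top is at z = 0.056 and the front board fills box x = -0.075 to -0.066, so a key that sticks out blocks it.
- lid_hinge (a point): middle of the lid's hinge line, which runs along the box's y: at x = 0.075, y = 0, z = 0.047 in the box's frame, on the inner face of the lid board. The lid stands up from here and swings over towards the mouth (-x) to shut.
- lid_edge (a point): middle of the lid's free edge on its outer face, 150 mm from the hinge line. With the lid upright this is its top, and the outer face looks away from the mouth (box +x).
- key_1: loose beech stretcher key number 1 of three alike: a flat wedge 46 long (its x), 12 thick, 32 wide at the -x end and 20 at the +x end, about 12 g. Origin: centre of area of the underside (21 mm from the wide end, 13 mm from the straight long edge at -y). Lies flat on the table.
- key_2: loose beech stretcher key number 2 of three alike: a flat wedge 46 long (its x), 12 thick, 32 wide at the -x end and 20 at the +x end, about 12 g. Origin: centre of area of the underside (21 mm from the wide end, 13 mm from the straight long edge at -y). Lies flat on the table.
- key_3: loose beech stretcher key number 3 of three alike: a flat wedge 46 long (its x), 12 thick, 32 wide at the -x end and 20 at the +x end, about 12 g. Origin: centre of area of the underside (21 mm from the wide end, 13 mm from the straight long edge at -y). Lies flat on the table.
- pot: bystander, loose, mm: little screw-top colour pot, 59 mm across, 58 high. Origin at the middle of its underside. To be left alone.
- marker: bystander, loose, mm: marker pen, 136 x 15 x 15. Origin at the middle of its underside. To be left alone.
- chip_brush: bystander, loose, mm: flat chip brush, 190 x 53 x 14. Origin at the middle of its underside. To be left alone.
- tin: bystander, loose, mm: small open tin, 77 mm across, 69 high. Origin at the middle of its underside. To be left alone.
- tube_right: bystander, loose, mm: tube of colour, 118 x 37 x 30. Origin at the middle of its underside. To be left alone.
- tube_left: bystander, loose, mm: tube of colour, 118 x 37 x 30. Origin at the middle of its underside. To be left alone.
- hammer: bystander, loose, mm: hammer lying down, about 220 long. Origin at the middle of its underside (on the handle-head line). To be left alone.
Things that resemble listed ones, but are neither listed nor needed, are in the scene too. Leave any black or orange look-alike of the key_3 alone. Leave any grey look-alike of the key_1 alone.

How it is judged:
At the end, for the whole second after the job is handed in: All three keys lie at rest inside the box (between its walls and behind its front, underside less than 35 mm up) and the lid is shut to within 0.04 rad (x of key_1 in the frame of key_box between -0.06 and 0.07 m and y of key_1 in the frame of key_box between -0.092 and 0.092 m and z of each of key_1, key_2, key_3 in the frame of key_box below 0.035 m and linear speed of each of key_1, key_2, key_3 below 0.02 m/s and x of key_2 in the frame of key_box between -0.06 and 0.07 m and y of key_2 in the frame of key_box between -0.092 and 0.092 m and x of key_3 in the frame of key_box between -0.06 and 0.07 m and y of key_3 in the frame of key_box between -0.092 and 0.092 m and value of joint lid below 0.04 rad); the robot touches nothing.
It fails at once if a stretcher key is lifted (its underside more than 30 mm up) (height (world z) of any of key_1, key_2, key_3 above 0.03 m).
It fails at once if a bystander is moved more than 20 mm (distance of any of pot, marker, chip_brush, tin, tube_right, tube_left, hammer from where it was at the start of the episode above 0.02 m).
It also fails if it takes over 72 s, if anything falls off the work surface, if the arm or the gripper's body presses on something with over 40 N, if the wrist force passes 120 N, or if a joint passes its speed limit or range.

### The arm

A 6-joint arm with a two-finger parallel gripper is mounted at the origin on a cart in front of the work surface, level with it; the furniture and walls round the work are solid. World frame = base frame: x ahead of the robot, y to its left, z up, the work surface at z = 0. Lengths are in m, angles in rad, forces in N, time in s.
With the tool pointing down it reaches from about 0.4 to 0.925 m from the base axis. Payload 12.5 kg.
Tool frame: the origin (TCP) lies midway between the tips of the shut fingers; the grasp point (between the pads) lies 19 mm behind it (env.grip_depth is the distance from the TCP to the grasp point, in m); z points along the fingers, y is the line along which they close (so a half turn about z gives the same grasp; the last joint's range is limited). The gripper opens to 95 mm and grips with 3 to 60 N. Pads are 20 mm wide; open, the fingers measure 119 mm over their backs; the gripper's body (75 mm by 180 mm) begins 59 mm behind the grasp point.
Start: joints at [1.066, 0.491, 1.559, -0, 1.092, -0.106], TCP at [0.243, 0.576, 0.215] pointing down, gripper open.
Joint ranges: [-3.1, 3.1], [-0.84, 2.19], [0.05, 2.79], [-1.13, 4.28], [0.06, 2.93], [-2.69, 2.69]. Speed limits (rad/s): [2.22, 2.22, 2.79, 3.14, 3.14, 3.14].

### API

Orientations are given as [roll, pitch, yaw] about the fixed x, y, z axes, in that order (R = Rz(yaw) Ry(pitch) Rx(roll)).
In Python, from plant import env gives the robot as it stands.
- The arm moves only by the tool apply_moves, never from a script. Its argument "plan" is a list of rows, each an object with "grip": the finger opening in cm, from 0 to 9.51; "slide": the shift along the tool's x, y, z in cm, a list of three; "roll": the turn about the tool's z in degrees. A call has 1 to 8 rows; each row shifts and turns the commanded pose from where the row before left it, along the tool's axes as they then stand; what a row does not reach is not made up. A row lasts 1/8 s, in which the tool goes at most 62.5 mm and 10.7 degrees, less where a joint would pass 70% of its speed; a pose out of reach is approached as far as the arm can. A call is refused whole if a number of a shift passes 6.25 or a number of a turn 10.7, either way. A call with a gripper value outside its range is refused whole. The fingers move at their own pace and stop on an object; "squeeze" is the grip in N (left out, the last holds). Time passes only in rows, so rows that do not move let the fingers close. It gives the time, the measured TCP pose, the force, the opening and the grip force at its end, in the units of the state.
- env.get_obs(): the state, without advancing time (a new reading comes with each control period).
- env.snapshot(name): name is "scene" or "top" or "wrist"; returns (picture, depth): 420x560x3 uint8, red, green, blue; 420x560 float32, m along the optical axis (not along the pixel's ray), 0 where there is no reading.
- env.camera_model(name): a dict with "fx", "fy", "cx", "cy" (pixels), "pose" (4x4, takes a point from camera to world coordinates). Camera axes: x right, y down, z forward; pixel columns grow to the right and rows downward; lengths in m; the calibration is good to about 2 mm. A picture is of the moment at which its call begins: read the wrist's pose just before it. camera_model takes no time and is no camera call; for the wrist camera it gives the pose at the moment of the call.
- env.hand_in(): hands the job in; it is judged then, once.
The state is a dict: "time": time; "joint_positions": joint angles; "joint_vel": joint speeds; "effort": joint torques, N m; "position": TCP position; "tcp_rot": TCP orientation; "ft_force": force on the tool from outside, world axes, zero at the start; "moment": the same for the moment, N m; "opening": finger opening in m; "finger_force": force on a finger pad.
Only numpy, scipy, OpenCV 4.12 (cv2) and the standard library are available. Lean on these libraries where they do the work, as an engineer would, in place of code of your own. Each camera call takes 0.05 s, during which the arm holds its last target. There are 200 camera calls.

## Working session

There is one attempt and no reset: what is moved stays moved. The work goes in short steps, Python scripts to look and compute and a tool call to move; the robot and the scene stay as the last step left them, time stands still between calls to the robot, and variables do not carry over. Pictures are saved under pics/ and viewed, at most 10 in all, crops included, and the job is handed in when it is done.

Besides the shell and the picture viewer there is one more tool, called as name(argument=value, ...) on one line, values as JSON. apply_moves: Moves the arm, as the interface text tells. Its arguments: {"type":"object","properties":{"plan":{"type":"array"},"squeeze":{"type":"number"}},"required":["plan"]}

```bash
mkdir -p pics; ls; cat > h.py <<'E'
import numpy as np, cv2
from plant import env
def snap(n,f=None):
    c=env.camera_model(n); p,d=env.snapshot(n)
    if f: cv2.imwrite('pics/'+f,cv2.cvtColor(p,cv2.COLOR_RGB2BGR))
    return p,d,c
def pts(d,c):
    v,u=np.mgrid[:d.shape[0],:d.shape[1]]
    X=np.stack([(u-c['cx'])/c['fx']*d,(v-c['cy'])/c['fy']*d,d],-1)
    return X@c['pose'][:3,:3].T+c['pose'][:3,3]
def ray(u,v,c,z):
    r=c['pose'][:3,:3]@np.array([(u-c['cx'])/c['fx'],(v-c['cy'])/c['fy'],1]); o=c['pose'][:3,3]
    return o+r*(z-o[2])/r[2]
E
python3 - <<'E'
from h import *
for n in('top','scene'):
    p,d,c=snap(n,n+'0.png'); np.savez(n+'0.npz',p=p,d=d,**c); print(n,c['fx'],np.round(c['pose'],3).tolist())
o=env.get_obs(); print(o)
E
```

```text
pics
top 435.90606228773805 [[0.018, -0.976, 0.215, 0.269], [-1.0, -0.019, 0.001, -0.02], [0.003, -0.215, -0.977, 1.248], [0.0, 0.0, 0.0, 1.0]]
scene 384.27062814265093 [[0.773, -0.492, 0.401, 0.143], [-0.635, -0.588, 0.501, -0.502], [-0.011, -0.642, -0.767, 0.791], [0.0, 0.0, 0.0, 1.0]]
{'time': 0.1, 'joint_positions': array([ 1.06641355e+00,  4.91471185e-01,  1.55940205e+00, -3.00952032e-06,
        1.09167180e+00, -1.05568141e-01]), 'joint_vel': array([ 4.23684858e-04, -1.84605598e-03, -2.12909118e-03, -7.38623076e-04,
       -7.95569003e-04, -3.37699372e-06]), 'effort': array([ 2.00288196e-03, -6.13618755e+01, -2.58605754e+01,  6.94419653e-02,
        4.69398103e-02, -2.42969531e-05]), 'position': array([0.24256108, 0.57577868, 0.21413297]), 'tcp_rot': array([-3.14064530e+00, -9.76996610e-05,  2.74277936e+00]), 'ft_force': array([0.4916006 , 0.64064944, 0.03117199]), 'moment': array([ 0.04428355,  0.04076169, -0.03026075]), 'finger_force': 0.0, 'opening': 0.094983861495312}
```

View pics/top0.png

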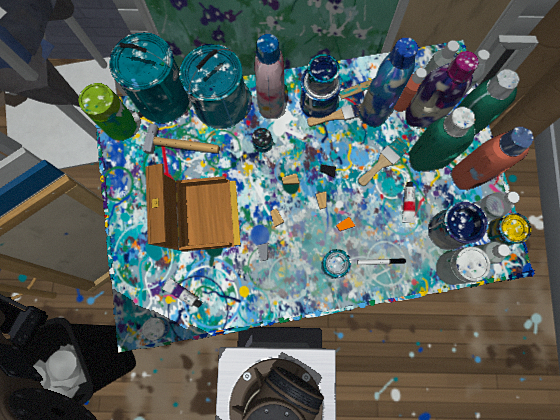

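View pics/scene0.png

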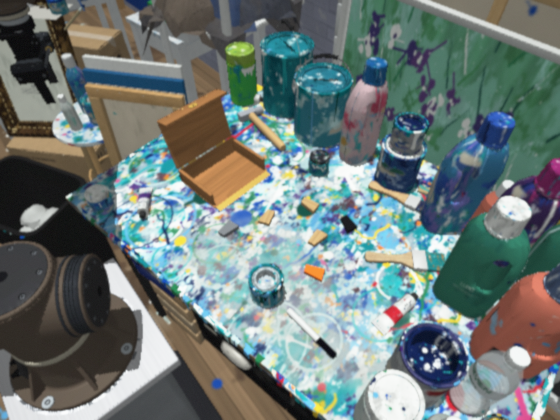

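The top view shows the box mouth facing image right (world −y), with the ramp at column 237. The beech key candidates are at (278,217), (321,200) and (291,184). The look-alikes are black (328,171), orange (345,224) and grey (264,253). I'll check the choice in a close crop and measure.

```bash
python3 - <<'E'
from h import *
im=cv2.imread('pics/top0.png'); cv2.imwrite('pics/crop1.png',cv2.resize(im[130:290,130:400],None,fx=2.95,fy=2.95,interpolation=cv2.INTER_CUBIC))
z=np.load('top0.npz'); c={k:z[k] for k in('fx','fy','cx','cy','pose')}; P=pts(z['d'],c)
print('table z', np.median(P[230:280,280:400,2]))
hsv=cv2.cvtColor(z['p'],cv2.COLOR_RGB2HSV)
h=P[...,2]
m=((h>0.006)&(h<0.02)).astype(np.uint8); m[:150]=0; m[285:]=0; m[:,:245]=0; m[:,420:]=0
n,l,s,ce=cv2.connectedComponentsWithStats(m)
for i in range(1,n):
    if s[i,4]>40:
        q=P[l==i]; r=cv2.minAreaRect((q[:,:2]*1000).astype(np.float32))
        print(ce[i].round(),s[i,4],'mean',q.mean(0).round(3),'rect',np.round(r[0]),np.round(r[1]),round(r[2]),'hsv',np.median(hsv[l==i],0))
# tall stuff
m=((h>0.025)&(h<0.3)).astype(np.uint8); m[:110]=0
n,l,s,ce=cv2.connectedComponentsWithStats(m)
for i in range(1,n):
    if s[i,4]>150:
        q=P[l==i]; print('tall',ce[i].round(),s[i,4],'min',q.min(0).round(3),'max',q.max(0).round(3))
for u,v in [(180,181),(235,181),(240,247),(180,249)]: print(u,v,P[v,u].round(3))
for nm,(u,v) in dict(ramp1=(232,180),ramp2=(238,247)).items(): print(nm,ray(u,v,c,0).round(3))
for v in (185,200,215,230,242):
    print(v,[tuple((P[v,u]*1000).round().astype(int)) for u in range(146,246,6)])
E
```

```text
table z 0.0004467780960488721
[382. 164.] 540 mean [ 0.68  -0.302  0.012] rect [ 679. -298.] [ 53. 176.] 45 hsv [ 19.  87. 177.]
[328. 170.] 138 mean [ 0.658 -0.141  0.012] rect [ 658. -140.] [46. 32.] 84 hsv [112.5  46.   31. ]
[290. 179.] 135 mean [ 0.627 -0.031  0.012] rect [628. -30.] [29. 47.] 7 hsv [ 18. 124. 188.]
[408. 208.] 202 mean [ 0.545 -0.373  0.014] rect [ 564. -377.] [ 35. 111.] 87 hsv [ 86.   24.  179.5]
[321. 199.] 132 mean [ 0.567 -0.122  0.012] rect [ 566. -120.] [49. 27.] 2 hsv [ 18. 125. 189.]
[276. 217.] 144 mean [0.512 0.009 0.012] rect [513.  10.] [48. 30.] 26 hsv [ 18. 125. 189.]
[345. 224.] 148 mean [ 0.495 -0.191  0.012] rect [ 494. -190.] [31. 47.] 30 hsv [ 15. 255. 233.]
[263. 251.] 149 mean [0.413 0.044 0.012] rect [412.  41.] [45. 30.] 16 hsv [106.  19. 141.]
[381. 261.] 234 mean [ 0.39  -0.292  0.013] rect [ 391. -292.] [ 14. 137.] 3 hsv [ 85.    5.5 164. ]
tall [113. 121.] 1012 min [0.739 0.43  0.025] max [0.824 0.523 0.188]
tall [159. 113.] 290 min [0.8   0.304 0.025] max [0.831 0.431 0.09 ]
tall [218. 116.] 561 min [0.785 0.115 0.025] max [0.836 0.
[... 4186 characters left out ...]
, np.int64(191)), (np.int64(409), np.int64(288), np.int64(199)), (np.int64(409), np.int64(274), np.int64(197)), (np.int64(423), np.int64(287), np.int64(93)), (np.int64(429), np.int64(281), np.int64(56)), (np.int64(432), np.int64(269), np.int64(36)), (np.int64(436), np.int64(260), np.int64(4)), (np.int64(437), np.int64(243), np.int64(2)), (np.int64(437), np.int64(225), np.int64(6)), (np.int64(437), np.int64(208), np.int64(2)), (np.int64(438), np.int64(191), np.int64(4)), (np.int64(438), np.int64(174), np.int64(4)), (np.int64(432), np.int64(150), np.int64(48)), (np.int64(439), np.int64(140), np.int64(0)), (np.int64(439), np.int64(122), np.int64(3)), (np.int64(439), np.int64(105), np.int64(1))]
```

View pics/crop1.png

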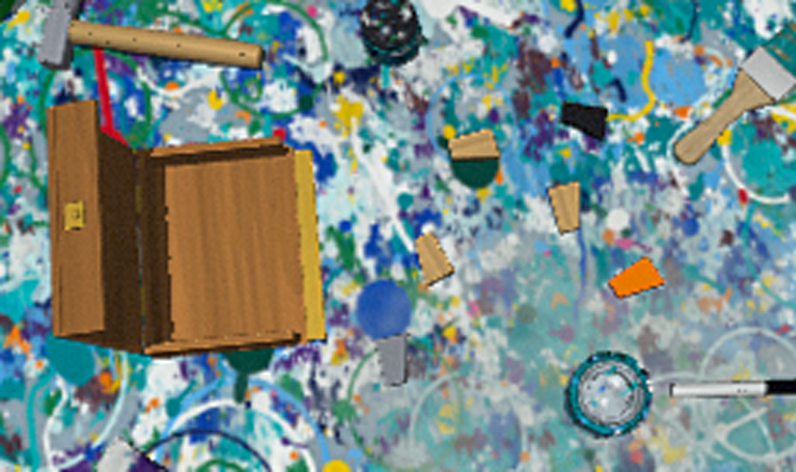

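The crop confirms three beech keys: C (0.512, 0.010), A (0.627, −0.031) and B (0.567, −0.122). They have matching hue, a height of 12 mm and a footprint of about 47×30 mm. Next I'll refine the box pose and the lid angle.

```bash
cat >> h.py <<'E'
def bx():
    b=np.load('box.npz'); return b['o'],b['yaw']
def tobox(p):
    o,y=bx(); d=np.asarray(p)[...,:2]-o; return np.stack([d[...,0]*np.cos(y)+d[...,1]*np.sin(y),-d[...,0]*np.sin(y)+d[...,1]*np.cos(y)],-1)
E
python3 - <<'E'
from h import *
z=np.load('top0.npz'); c={k:z[k] for k in('fx','fy','cx','cy','pose')}; P=pts(z['d'],c)
hsv=cv2.cvtColor(z['p'],cv2.COLOR_RGB2HSV)
# yellow brass ramp
m=cv2.inRange(hsv,(20,120,120),(32,255,255)); m[:,:220]=0;m[:,250:]=0;m[:175]=0;m[255:]=0
k=cv2.connectedComponentsWithStats(m)
i=1+np.argmax(k[2][1:,4]); print('ramp px',k[2][i])
vu=np.argwhere(k[1]==i); q=np.array([ray(u,v,c,0.002)[:2] for v,u in vu]).astype(np.float32)
r=cv2.minAreaRect(q*1000); print(r); cen=np.array(r[0])/1000
B=cv2.boxPoints(r)/1000; e=sorted([(np.linalg.norm(B[j]-B[j-1]),tuple(B[j]-B[j-1])) for j in range(4)])[-1][1]
e=np.array(e); e*=np.sign(e[0]); yaw=np.arctan2(e[1],e[0])+np.pi/2
o=cen+0.082*np.array([np.cos(yaw),np.sin(yaw)]); print('ramp est',o,np.degrees(yaw))
np.savez('box.npz',o=o,yaw=yaw)
X=tobox(P.reshape(-1,3)); Z=P.reshape(-1,3)[:,2]
for lo,hi in((-.115,-.075),(.075,.115)):
    s=(Z>.036)&(Z<.056)&(abs(X[:,0])<.06)&(X[:,1]>lo)&(X[:,1]<hi)
    f=np.polyfit(X[s,0],X[s,1],1); print('wall',s.sum(),'y at 0',f[1],'slope',f[0], np.percentile(X[s,0],[1,99]))
s=(Z>.07)&(Z<.18)&(abs(X[:,1])<.08)&(X[:,0]>.05)&(X[:,0]<.14)
f=np.polyfit(Z[s]-.047,X[s,0]-.075,1); print('lid',s.sum(),f,'angle',np.pi/2+np.arctan(f[0]))
for n,p in dict(A=(.627,-.031),B=(.567,-.122),C=(.512,.0095),grey=(.413,.042)).items(): print(n,tobox(p).round(3))
# key contours in box frame
mk=((P[...,2]>.006)&(P[...,2]<.02)).astype(np.uint8)
for n,(u,v) in dict(A=(290,179),B=(321,199),C=(276,217)).items():
    w=cv2.inRange(hsv,(12,80,110),(24,200,255)); 
    l=cv2.connectedComponents(w)[1]; a=np.argwhere(l==l[v,u]); q=np.array([ray(uu,vv,c,.012) for vv,uu in a])
    h=cv2.approxPolyDP(cv2.convexHull((tobox(q)*1000).astype(np.float32)),4,True)[:,0]; print(n,len(a),tobox(q).mean(0).round(3),h.round().tolist())
E
```

```text
ramp px [230 181  10  64 399]
((527.083740234375, 130.52890014648438), (189.9604949951172, 18.49186134338379), 6.671927452087402)
ramp est [0.51755664 0.21197357] 96.67192
wall 165 y at 0 -0.09391333555512094 slope -0.00391738861789824 [-0.05844255  0.05899712]
wall 160 y at 0 0.09637259129619792 slope 0.0016589785201162055 [-0.05907331  0.05944658]
lid 457 [0.22679758 0.00062487] angle 1.793821071384068
A [-0.254 -0.08 ]
B [-0.337 -0.01 ]
C [-0.2    0.029]
grey [-0.157  0.124]
A 124 [-0.253 -0.081] [[-230.0, -89.0], [-231.0, -71.0], [-276.0, -70.0], [-269.0, -95.0]]
B 128 [-0.338 -0.011] [[-324.0, -28.0], [-331.0, 15.0], [-346.0, 10.0], [-351.0, -32.0]]
C 139 [-0.201  0.03 ] [[-187.0, 60.0], [-220.0, 42.0], [-204.0, 5.0], [-189.0, 10.0]]
```

apply_moves(plan=[{"grip": 1.6, "slide": [0, 0, -1.6], "roll": 10.1}, {"grip": 1.6, "slide": [0, 0, -1.6], "roll": 10.1}, {"grip": 1.6, "slide": [0, 0, -1.6], "roll": 10.1}, {"grip": 1.6, "slide": [0, 0, -1.6], "roll": 10.1}, {"grip": 1.6, "slide": [0, 0, -1.6], "roll": 10.1}, {"grip": 1.6, "slide": [0, 0, -1.6], "roll": 10.0}, {"grip": 1.6, "slide": [0, 0, 0], "roll": 0}], squeeze=10)

```text
time: 0.98
position: [0.2428, 0.5762, 0.3113]
tcp_rot: [3.141, -0.001, 1.688]
ft_force: [-0.2, 0.1, 0.0]
opening: 0.0302
finger_force: 0.0
```

```bash
cat > st.py <<'E'
from h import *
import sys
o=env.get_obs(); b=tobox(o['position']); y=bx()[1]
print('t',round(o['time'],2),'box xy',(b*100).round(2),'z',round(o['position'][2]*100,2),'yaw err deg',round(np.degrees(o['tcp_rot'][2]-y),2),'rot',o['tcp_rot'].round(3),'F',o['ft_force'].round(1),'open',round(o['opening']*100,2),'q6',o['joint_positions'][5].round(2))
E
python3 st.py
```

```text
t 0.97 box xy [39.37 23.06] z 31.13 yaw err deg 0.05 rot [ 3.141e+00 -1.000e-03  1.688e+00] F [-0.2  0.1  0. ] open 3.02 q6 0.95
```

apply_moves(plan=[{"grip": 1.6, "slide": [-5, 3.0, 0], "roll": 0}, {"grip": 1.6, "slide": [-5, 3.0, 0], "roll": 0}, {"grip": 1.6, "slide": [-5, 3.0, 0], "roll": 0}, {"grip": 1.6, "slide": [-5, 3.0, 0], "roll": 0}, {"grip": 1.6, "slide": [-5, 3.0, 0], "roll": 0}, {"grip": 1.6, "slide": [-5, 3.0, 0], "roll": 0}, {"grip": 1.6, "slide": [-5, 2.36, 0], "roll": 0}, {"grip": 1.6, "slide": [-5, 0, 0], "roll": 0}])

```text
time: 1.98
position: [0.4922, 0.2004, 0.3092]
tcp_rot: [-3.14, 0.0, 1.691]
ft_force: [0.8, -0.4, 0.2]
opening: 0.016
finger_force: 0.0
```

apply_moves(plan=[{"grip": 1.6, "slide": [-5, 0, 0], "roll": 0}, {"grip": 1.6, "slide": [-5, 0, 0], "roll": 0}, {"grip": 1.6, "slide": [-5, 0, 1], "roll": 0}, {"grip": 1.6, "slide": [-5, 0, 2], "roll": 0}, {"grip": 1.6, "slide": [-4.9, 0, 4], "roll": 0}, {"grip": 1.6, "slide": [0, 0, 4], "roll": 0}, {"grip": 1.6, "slide": [0, 0, 4], "roll": 0}, {"grip": 1.6, "slide": [0, 0, 0], "roll": 0}])

```text
time: 2.98
position: [0.5184, -0.0443, 0.1585]
tcp_rot: [-3.136, -0.002, 1.69]
ft_force: [-0.3, 0.5, 0.5]
opening: 0.0161
finger_force: 0.0
```

```bash
python3 st.py
```

```text
t 2.98 box xy [-25.47   2.89] z 15.85 yaw err deg 0.16 rot [-3.136e+00 -2.000e-03  1.690e+00] F [-0.3  0.5  0.5] open 1.61 q6 -0.33
```

apply_moves(plan=[{"grip": 1.6, "slide": [0, 0, 5], "roll": 0}, {"grip": 1.6, "slide": [0, 0, 5], "roll": 0}, {"grip": 1.6, "slide": [0, 0, 3.5], "roll": 0}, {"grip": 1.6, "slide": [0, 0, 1.6], "roll": 0}, {"grip": 1.6, "slide": [0, 0, 0], "roll": 0}, {"grip": 1.6, "slide": [0, 0, 0], "roll": 0}])

```text
time: 3.72
position: [0.5208, -0.0446, 0.0116]
tcp_rot: [3.14, 0.001, 1.688]
ft_force: [-0.7, -0.2, -0.4]
opening: 0.016
finger_force: 0.0
```

```bash
python3 st.py
```

```text
t 3.73 box xy [-25.52   2.65] z 1.16 yaw err deg 0.02 rot [3.140e+00 1.000e-03 1.688e+00] F [-0.7 -0.2 -0.4] open 1.6 q6 -0.33
```

apply_moves(plan=[{"grip": 1.6, "slide": [0, 0, 0.45], "roll": 0}, {"grip": 1.6, "slide": [2, 0, 0], "roll": 0}, {"grip": 1.6, "slide": [2, 0, 0], "roll": 0}, {"grip": 1.6, "slide": [2, 0, 0], "roll": 0}, {"grip": 1.6, "slide": [2, 0, 0], "roll": 0}, {"grip": 1.6, "slide": [2, 0, 0], "roll": 0}, {"grip": 1.6, "slide": [2, 0, 0], "roll": 0}, {"grip": 1.6, "slide": [0, 0, 0], "roll": 0}])

```text
time: 4.72
position: [0.5057, 0.0763, 0.0059]
tcp_rot: [3.141, -0.0, 1.689]
ft_force: [0.1, -0.9, -0.8]
opening: 0.016
finger_force: 0.0
```

```bash
python3 st.py; cat > keys.py <<'E'
from h import *
p,d,c=snap('top','last_top.png'); hsv=cv2.cvtColor(p,cv2.COLOR_RGB2HSV)
w=cv2.inRange(hsv,(12,80,120),(24,150,255)); P=pts(d,c)
w[(P[...,2]>.03)]=0
n,l,s,ce=cv2.connectedComponentsWithStats(w)
for i in range(1,n):
    a=np.argwhere(l==i)
    if not 40<len(a)<400: continue
    q=tobox(np.array([ray(u,v,c,.012) for v,u in a])); m=q.mean(0)
    if -.45<m[0]<.08 and abs(m[1])<.12:
        h=cv2.approxPolyDP(cv2.convexHull((q*1000).astype(np.float32)),4,True)[:,0]
        print(len(a),ce[i].round(),'box',(m*100).round(1),h.round().astype(int).tolist())
E
python3 keys.py
```

```text
t 4.72 box xy [-13.33   2.76] z 0.59 yaw err deg 0.12 rot [ 3.141 -0.     1.689] F [ 0.1 -0.9 -0.8] open 1.6 q6 -0.1
123 [290. 179.] box [-25.3  -8.1] [[-230, -89], [-231, -71], [-276, -70], [-269, -95]]
127 [321. 199.] box [-33.8  -1.1] [[-324, -28], [-331, 15], [-346, 10], [-351, -32]]
```

apply_moves(plan=[{"grip": 1.6, "slide": [1.5, -0.2, -0.2], "roll": 0}, {"grip": 1.6, "slide": [1.7, -0.2, 0], "roll": 0}, {"grip": 1.6, "slide": [1.7, -0.2, 0], "roll": 0}, {"grip": 1.6, "slide": [1.7, -0.2, 0], "roll": 0}, {"grip": 1.6, "slide": [1.7, -0.2, 0], "roll": 0}, {"grip": 1.6, "slide": [1.7, 0, 0], "roll": 0}, {"grip": 1.6, "slide": [1.5, 0, 0], "roll": 0}, {"grip": 1.6, "slide": [0, 0, 0], "roll": 0}])

```text
time: 5.78
position: [0.4827, 0.1888, 0.0076]
tcp_rot: [3.141, -0.0, 1.688]
ft_force: [-0.6, 0.3, -0.1]
opening: 0.0158
finger_force: 0.0
```

apply_moves(plan=[{"grip": 1.6, "slide": [-2, 0, 0], "roll": 0}, {"grip": 1.6, "slide": [-4, 0, -3], "roll": 0}, {"grip": 1.6, "slide": [-5, 0, -3], "roll": 0}, {"grip": 1.6, "slide": [-5, 3, 0], "roll": 0}, {"grip": 1.6, "slide": [-5, 4, 0], "roll": 0}, {"grip": 1.6, "slide": [-5, 4, 0], "roll": 0}, {"grip": 1.6, "slide": [-2.5, 1, 0], "roll": 0}, {"grip": 1.6, "slide": [0, 0, 0], "roll": 0}])

```text
time: 6.78
position: [0.6331, -0.0813, 0.0671]
tcp_rot: [-3.142, -0.0, 1.684]
ft_force: [0.9, -0.8, 0.1]
opening: 0.0163
finger_force: 0.0
```

```bash
python3 st.py;python3 keys.py
```

```text
t 6.78 box xy [-30.48  -8.07] z 6.71 yaw err deg -0.18 rot [-3.142 -0.     1.684] F [ 0.9 -0.8  0.1] open 1.63 q6 -0.34
```

```bash
python3 - <<'E'
from h import *
p,d,c=snap('scene'); im=cv2.cvtColor(p,cv2.COLOR_RGB2BGR)
t=cv2.imread('pics/last_top.png')
a=cv2.resize(im[80:290,120:400],(560,420)); b=cv2.resize(t[150:270,130:360],(560,292))
a=cv2.resize(a,(400,300)); b=cv2.resize(b,(400,209)); cv2.imwrite('pics/c2.png',np.vstack([a,b]))
E
```

```text
(no output)
```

View pics/c2.png

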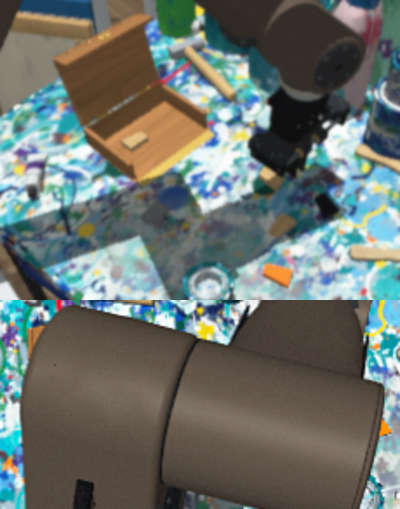

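Key C is in the box, seen at crop pixel (135,140). Next is key A.

apply_moves(plan=[{"grip": 1.6, "slide": [0, 0.1, 3], "roll": 0}, {"grip": 1.6, "slide": [0, 0, 2.5], "roll": 0}, {"grip": 1.6, "slide": [0, 0, 0.4], "roll": 0}, {"grip": 1.6, "slide": [1, 0, 0], "roll": 0}, {"grip": 1.6, "slide": [1.5, 0, 0], "roll": 0}, {"grip": 1.6, "slide": [1.5, -0.2, 0], "roll": 0}, {"grip": 1.6, "slide": [1.7, -0.25, 0], "roll": 0}, {"grip": 1.6, "slide": [1.7, -0.25, 0], "roll": 0}])

```text
time: 7.88
position: [0.618, -0.0051, 0.0088]
tcp_rot: [3.141, -0.0, 1.687]
ft_force: [-0.5, 0.1, 0.9]
opening: 0.0161
finger_force: 0.1
```

```bash
python3 st.py
```

```text
t 7.88 box xy [-22.72  -7.46] z 0.88 yaw err deg -0.0 rot [ 3.141 -0.     1.687] F [-0.5  0.1  0.9] open 1.61 q6 -0.23
```

apply_moves(plan=[{"grip": 1.6, "slide": [1.8, -0.3, 0.15], "roll": 0}, {"grip": 1.6, "slide": [1.8, -0.3, 0], "roll": 0}, {"grip": 1.6, "slide": [1.8, -0.3, 0], "roll": 0}, {"grip": 1.6, "slide": [1.8, -0.3, 0], "roll": 0}, {"grip": 1.6, "slide": [1.8, -0.3, 0], "roll": 0}, {"grip": 1.6, "slide": [1.8, -0.3, 0], "roll": 0}, {"grip": 1.6, "slide": [1.8, 0, 0], "roll": 0}, {"grip": 1.6, "slide": [1.8, 0, 0], "roll": 0}])

```text
time: 8.88
position: [0.5837, 0.1358, 0.0071]
tcp_rot: [3.141, -0.0, 1.687]
ft_force: [0.3, -0.3, 0.9]
opening: 0.0162
finger_force: 0.1
```

apply_moves(plan=[{"grip": 1.6, "slide": [1.8, 0, 0], "roll": 0}, {"grip": 1.6, "slide": [1.8, 0, 0], "roll": 0}, {"grip": 1.6, "slide": [0, 0, 0], "roll": 0}, {"grip": 1.6, "slide": [-2, 0, 0], "roll": 0}, {"grip": 1.6, "slide": [-4, 0, -3], "roll": 0}, {"grip": 1.6, "slide": [-5, 0, -3], "roll": 0}, {"grip": 1.6, "slide": [-5, 0, 0], "roll": 0}, {"grip": 1.6, "slide": [0, 0, 0], "roll": 0}])

```text
time: 9.88
position: [0.5984, 0.0065, 0.0675]
tcp_rot: [3.141, 0.0, 1.682]
ft_force: [0.1, 0.4, -0.3]
opening: 0.0162
finger_force: 0.0
```

```bash
python3 st.py; python3 - <<'E'
from h import *
p,d,c=snap('scene'); im=cv2.cvtColor(p,cv2.COLOR_RGB2BGR)
cv2.imwrite('pics/c3.png',cv2.resize(im[80:290,120:400],(560,420)))
E
```

```text
t 9.88 box xy [-21.35  -5.64] z 6.75 yaw err deg -0.33 rot [3.141 0.    1.682] F [ 0.1  0.4 -0.3] open 1.62 q6 -0.21
```

View pics/c3.png

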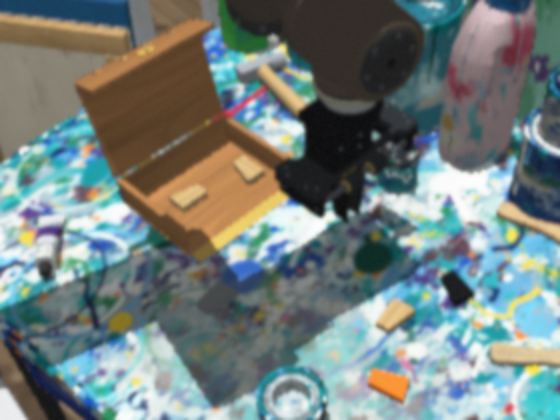

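Keys C and A are inside (crop pixels (188,197) and (248,168)). Key B is at (395,316), with the long side facing the pusher.

apply_moves(plan=[{"grip": 1.6, "slide": [-4.5, -1.2, 0], "roll": 0}, {"grip": 1.6, "slide": [-4.5, -1.2, 0], "roll": 0}, {"grip": 1.6, "slide": [-4.5, -1.2, 0], "roll": 0}, {"grip": 1.6, "slide": [-3.7, -0.9, 0], "roll": 0}, {"grip": 1.6, "slide": [0, 0, 2], "roll": 0}, {"grip": 1.6, "slide": [0, 0, 2.5], "roll": 0}, {"grip": 1.6, "slide": [0, 0, 1.4], "roll": 0}, {"grip": 1.6, "slide": [0, 0, 0], "roll": 0}])

```text
time: 10.92
position: [0.5729, -0.1642, 0.0072]
tcp_rot: [-3.14, -0.001, 1.687]
ft_force: [1.1, -0.8, -0.1]
opening: 0.0161
finger_force: 0.0
```

```bash
python3 st.py
```

```text
t 10.93 box xy [-38.01  -1.13] z 0.72 yaw err deg 0.0 rot [-3.140e+00 -1.000e-03  1.687e+00] F [ 1.1 -0.8 -0.1] open 1.61 q6 -0.51
```

apply_moves(plan=[{"grip": 1.6, "slide": [1.9, 0, 0], "roll": 0}, {"grip": 1.6, "slide": [1.9, 0, 0], "roll": 0}, {"grip": 1.6, "slide": [1.9, -0.1, 0], "roll": 0}, {"grip": 1.6, "slide": [1.9, -0.1, 0], "roll": 0}, {"grip": 1.6, "slide": [1.9, -0.1, 0], "roll": 0}, {"grip": 1.6, "slide": [1.9, -0.1, 0], "roll": 0}, {"grip": 1.6, "slide": [1.9, -0.1, 0], "roll": 0}, {"grip": 1.6, "slide": [1.9, -0.1, 0], "roll": 0}])

```text
time: 11.92
position: [0.5496, -0.0132, 0.0081]
tcp_rot: [3.142, -0.0, 1.687]
ft_force: [0.6, 0.3, 0.1]
opening: 0.0163
finger_force: 0.1
```

apply_moves(plan=[{"grip": 1.6, "slide": [1.9, -0.1, 0], "roll": 0}, {"grip": 1.6, "slide": [1.9, -0.1, 0], "roll": 0}, {"grip": 1.6, "slide": [1.9, 0, 0], "roll": 0}, {"grip": 1.6, "slide": [1.9, 0, 0], "roll": 0}, {"grip": 1.6, "slide": [1.9, 0, 0], "roll": 0}, {"grip": 1.6, "slide": [1.9, 0, 0], "roll": 0}, {"grip": 1.6, "slide": [1.9, 0, 0], "roll": 0}, {"grip": 1.6, "slide": [1.9, 0, 0], "roll": 0}])

```text
time: 12.92
position: [0.5301, 0.1376, 0.0081]
tcp_rot: [3.141, -0.0, 1.687]
ft_force: [0.2, -0.8, 0.0]
opening: 0.0161
finger_force: 0.1
```

```bash
python3 st.py
```

```text
t 12.93 box xy [-7.53 -0.38] z 0.81 yaw err deg -0.02 rot [ 3.141 -0.     1.687] F [ 0.2 -0.8  0. ] open 1.61 q6 0.02
```

Push another 3 cm, back out, then rise and look.

apply_moves(plan=[{"grip": 1.6, "slide": [1.5, 0, 0], "roll": 0}, {"grip": 1.6, "slide": [1.5, 0, 0], "roll": 0}, {"grip": 1.6, "slide": [0, 0, 0], "roll": 0}, {"grip": 1.6, "slide": [-3, 0, 0], "roll": 0}, {"grip": 0, "slide": [-4.5, 0, -3.5], "roll": 0}, {"grip": 0, "slide": [-4.5, 0, -5], "roll": 0}, {"grip": 0, "slide": [-4, 4, -5], "roll": 0}, {"grip": 0, "slide": [0, 5, -5], "roll": 0}])

```text
time: 13.92
position: [0.6214, 0.0232, 0.177]
tcp_rot: [-3.141, 0.0, 1.683]
ft_force: [0.4, 0.5, -0.6]
opening: 0.0001
finger_force: 0.0
```

```bash
python3 st.py; python3 - <<'E'
from h import *
p,d,c=snap('scene'); im=cv2.cvtColor(p,cv2.COLOR_RGB2BGR)
a=cv2.resize(im[80:290,120:400],(560,420)); cv2.imwrite('pics/c4.png',a)
for u,v in ((188,197),(248,168)): print(tobox(ray(120+u/2,80+v/2,c,.016)))
E
```

```text
t 13.93 box xy [-19.96  -8.12] z 17.7 yaw err deg -0.24 rot [-3.141  0.     1.683] F [ 0.4  0.5 -0.6] open 0.01 q6 -0.18
[0.00153246 0.03791913]
[-0.01672193 -0.06061633]
```

View pics/c4.png

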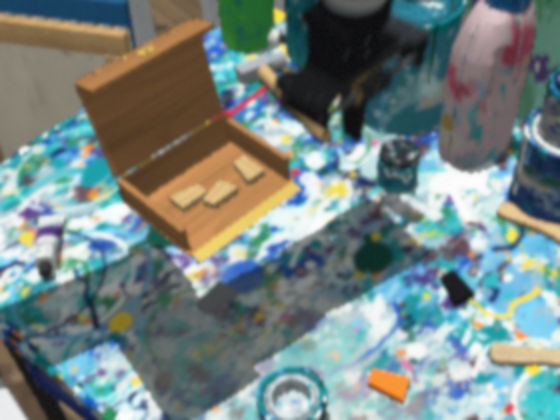

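All three keys are in the box at crop pixels (188,195), (220,193) and (248,168), clear of the mouth. Next I go over the lid and behind it.

apply_moves(plan=[{"grip": 0, "slide": [0, 0, -5], "roll": 0}, {"grip": 0, "slide": [0, -2, -5], "roll": 0}, {"grip": 0, "slide": [4, -2, -3], "roll": 0}, {"grip": 0, "slide": [5, -2, 0], "roll": 0}, {"grip": 0, "slide": [5, -2.1, 0], "roll": 0}, {"grip": 0, "slide": [5, 0, 0], "roll": 0}, {"grip": 0, "slide": [5, 0, 0], "roll": 0}, {"grip": 0, "slide": [5, 0, 0], "roll": 0}])

```text
time: 14.98
position: [0.5065, 0.3059, 0.305]
tcp_rot: [3.141, 0.0, 1.686]
ft_force: [0.8, 0.1, -0.0]
opening: 0.0008
finger_force: 0.0
```

apply_moves(plan=[{"grip": 0, "slide": [5, 0, 0], "roll": 0}, {"grip": 0, "slide": [2.5, 0, 0], "roll": 0}, {"grip": 0, "slide": [0, 0, 0], "roll": 0}, {"grip": 0, "slide": [0, 0, 0], "roll": 0}])

```text
time: 15.48
position: [0.4984, 0.3782, 0.3051]
tcp_rot: [-3.141, 0.0, 1.686]
ft_force: [-0.7, 0.0, 0.6]
opening: 0.0007
finger_force: 0.0
```

```bash
python3 st.py
```

```text
t 15.47 box xy [16.73 -0.03] z 30.51 yaw err deg -0.06 rot [-3.141  0.     1.686] F [-0.7  0.   0.6] open 0.07 q6 0.43
```

apply_moves(plan=[{"grip": 0, "slide": [0, 0, 5], "roll": 0}, {"grip": 0, "slide": [0, 0, 5], "roll": 0}, {"grip": 0, "slide": [0, 0, 3.8], "roll": 0}, {"grip": 0, "slide": [-2, 0, 0], "roll": 0}, {"grip": 0, "slide": [-1.5, 0, 0], "roll": 0}, {"grip": 0, "slide": [-1.5, 0, 0], "roll": 0}, {"grip": 0, "slide": [-1.5, 0, 0], "roll": 0}, {"grip": 0, "slide": [-1, 0, 0], "roll": 0}])

```text
time: 16.48
position: [0.5072, 0.3039, 0.1679]
tcp_rot: [3.14, -0.001, 1.686]
ft_force: [0.1, 2.9, 1.8]
opening: 0.0008
finger_force: 1.1
```

```bash
python3 st.py
```

```text
t 16.48 box xy [ 9.25 -0.04] z 16.79 yaw err deg -0.05 rot [ 3.140e+00 -1.000e-03  1.686e+00] F [0.1 2.9 1.8] open 0.08 q6 0.31
```

Contact at 3 N as expected. I'll follow the arc.

apply_moves(plan=[{"grip": 0, "slide": [-1.5, 0, 0.1], "roll": 0}, {"grip": 0, "slide": [-1.5, 0, 0.2], "roll": 0}, {"grip": 0, "slide": [-1.5, 0, 0.4], "roll": 0}, {"grip": 0, "slide": [-1.5, 0, 0.5], "roll": 0}, {"grip": 0, "slide": [-1.3, 0, 0.8], "roll": 0}, {"grip": 0, "slide": [-1.3, 0, 1.0], "roll": 0}, {"grip": 0, "slide": [-1.1, 0, 1.1], "roll": 0}, {"grip": 0, "slide": [-1.0, 0, 1.2], "roll": 0}])

```text
time: 17.48
position: [0.5193, 0.1978, 0.1132]
tcp_rot: [-3.141, -0.0, 1.687]
ft_force: [0.2, 1.2, 0.7]
opening: 0.0006
finger_force: 0.5
```

```bash
python3 st.py
```

```text
t 17.48 box xy [-1.42 -0.01] z 11.32 yaw err deg -0.02 rot [-3.141 -0.     1.687] F [0.2 1.2 0.7] open 0.06 q6 0.13
```

apply_moves(plan=[{"grip": 0, "slide": [-0.8, 0, 1.3], "roll": 0}, {"grip": 0, "slide": [-0.7, 0, 1.4], "roll": 0}, {"grip": 0, "slide": [-0.4, 0, 1.3], "roll": 0}, {"grip": 0, "slide": [-0.2, 0, 1.2], "roll": 0}, {"grip": 0, "slide": [0, 0, 0.5], "roll": 0}, {"grip": 0, "slide": [0, 0, 0.2], "roll": 0}, {"grip": 0, "slide": [0, 0, 0], "roll": 0}])

```text
time: 18.35
position: [0.5215, 0.1776, 0.0562]
tcp_rot: [3.141, 0.0, 1.687]
ft_force: [-4.2, -3.1, 13.5]
opening: 0.0005
finger_force: 7.0
```

```bash
python3 st.py
```

```text
t 18.35 box xy [-3.46  0.  ] z 5.62 yaw err deg 0.01 rot [3.141 0.    1.687] F [-4.2 -3.1 13.5] open 0.05 q6 0.09
```

apply_moves(plan=[{"grip": 0, "slide": [0, 0, 0.2], "roll": 0}, {"grip": 0, "slide": [0, 0, 0], "roll": 0}, {"grip": 0, "slide": [0, 0, -2], "roll": 0}, {"grip": 0, "slide": [0, 0, -5], "roll": 0}, {"grip": 0, "slide": [0, 0, -5], "roll": 0}, {"grip": 0, "slide": [-5, 0, -5], "roll": 0}, {"grip": 0, "slide": [-5, 4, 0], "roll": 0}, {"grip": 0, "slide": [-5, 4, 0], "roll": 0}])

```text
time: 19.35
position: [0.6168, 0.0448, 0.2186]
tcp_rot: [3.139, 0.0, 1.688]
ft_force: [0.4, 0.6, -0.4]
opening: 0.0005
finger_force: 0.0
```

```bash
python3 st.py; python3 - <<'E'
from h import *
p,d,c=snap('scene'); im=cv2.cvtColor(p,cv2.COLOR_RGB2BGR)
cv2.imwrite('pics/c5.png',cv2.resize(im[80:290,120:400],(560,420)))
P=pts(d,c).reshape(-1,3); X=tobox(P); s=(P[:,2]>.03)&(P[:,2]<.09)&(abs(X[:,1])<.08)&(abs(X[:,0])<.06)
f=np.polyfit(X[s,0],P[s,2],1); print('lid slope',f, s.sum())
E
```

```text
t 19.35 box xy [-17.75  -7.92] z 21.86 yaw err deg 0.03 rot [3.139 0.    1.688] F [ 0.4  0.6 -0.4] open 0.05 q6 -0.15
lid slope [-0.00031942  0.05662455] 1705
```

View pics/c5.png

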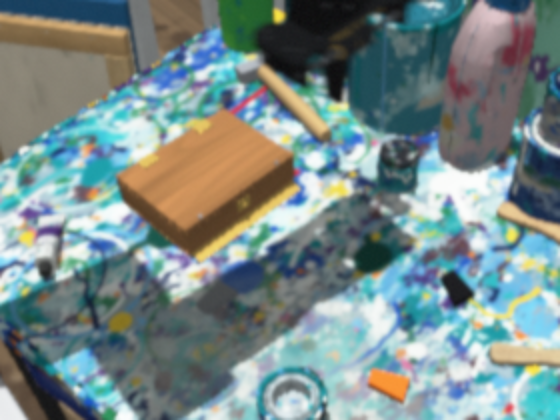

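The lid is flat (top at 56.6 mm, slope about 0), the keys are inside and the arm is clear.

```bash
python3 -c "
from plant import env
print(env.hand_in())"
```

```text
the job is handed in; nothing more can be done
None
```

All three keys are swept into the box, the lid is measured flat and shut, and the job was handed in at about 19 s of the 72 s allowed; the hand-in returned no verdict.

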